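# Back off the ratchet pan clamp on a galley hob

### The job

Free the pot on the hob by backing off its ratchet clamp. Throw the release lever right over (the loaded pawl stays caught), take hold of the crank and wind on only just enough for the pawl to spring clear without squeezing the pot, then ease the crank back under control all the way to its home stop, never letting it fly back. Let go and leave the pot and the other things where they are.

Things in the scene. Friction and masses are not known exactly. Their poses are not given: they have to be found in the camera images.
- winch: fixed clamp unit: white single-burner hob plate, 300 x 300 mm, and beside it a steel hand winch on a 200 x 190 mm foot. Origin: on the worktop, on the winch's upright drum axis. z up; +y points from the drum to the pot, +x is 90 deg clockwise of +y from above. Up the axis: pinion, ratchet wheel (97 mm across, 12 teeth, z 66 to 78 mm), crank arm (20 mm wide, z 80 to 90 mm)
- drum (a joint): angle of drum and ratchet wheel, rad: 0 = home stop (clamp open), grows winding on, anticlockwise from above. Starts about 1.37, held by the pawl. A return spring always pulls it to 0 (0.5 N m wound, 0.3 at home: 4 to 6 N at the knob); let go with the pawl off it flies back at up to 5 rad/s (over 2 counts as flying). 25 mm of jaw per rad
- crank_knob (a point): centre, 113 mm up, of the crank's upright dark wooden knob: round, 24 mm across, 91 to 133 mm above the worktop, spinning on its spindle, 85 mm from the drum axis. Worn drive: the crank has lost motion on the drum, starting anywhere in it; with none taken up the knob lies at 140 deg + drum angle in the winch's frame (+x towards +y), up to 0.25 rad more when it drives
- lever (a joint): release lever, rad, 0 to 0.9 with a stop at each end; grows clockwise from above. Low: its spring presses the pawl into the teeth. Right over (0.8 and up): it pulls the pawl outwards. Stiff, stays where put; 3 to 5 N at the tab moves it. The loaded pawl stays hooked in its tooth until the crank has turned the drum on by 0.01 to 0.03 rad; then it springs out
- lever_tab (a point): centre, 103 mm up, of the release lever's upright steel tab: 10 mm thick along its travel, 18 mm along the lever, from 86 to 120 mm above the worktop. It stands 50 mm from the pawl pin, in the winch's frame at the direction -20 deg - lever angle (from +x towards +y). Lever arm below it, z 80 to 86 mm
- pawl_pin (a point): the upright pin, at (50, -55) mm in the winch's frame, 78 mm up, that carries the pawl (z 66 to 78 mm) and, above it, the release lever
- pawl_nose (a point): a point in the nose of the pawl, 72 mm above the worktop. 45 to 47 mm from the drum axis (horizontally) while the pawl is in the teeth, about 68 mm when it has sprung clear
- jaw_face (a point): middle, 62 mm up, of the jaw's rubber face: upright plate 90 x 13 x 52 mm on a toothed rack beside the drum, moving along the winch's y. Under 1 mm from the pot at the start, 35 mm clear when home. Turning the drum on 0.02 to 0.03 rad touches the pot, 0.06 rad or so squeezes it too hard (20 N)
- pot: lidded steel pot, 200 mm across, 1.9 kg, two loop handles, standing on the burner between the jaw and a fixed steel fence (under 1 mm play); origin at the centre of its underside, 30 mm above the worktop; lid knob top at 124 mm
- mug_mid (a point): bystander: white mug, 80 mm across, 95 mm tall; its centre 45 mm up
- jar_mid (a point): bystander: amber glass jar with steel cap, 60 mm across, 90 mm tall; its centre 45 mm up
- spoon_grip (a point): bystander: wooden spoon 240 mm long lying on the worktop; point on its handle

How it is judged:
By the outcome, as a careful person would: the job done as asked, in the order asked, and still so for the second after the job is handed in, with the robot touching nothing.
It also fails if it takes over 64 s, if anything falls off the work surface, if the arm or the gripper's body presses on something with over 40 N, if the wrist force passes 120 N, or if a joint passes its speed limit or range.

### The arm

A 7-joint arm with a two-finger parallel gripper is mounted at the origin on the work surface. World frame = base frame: x ahead of the robot, y to its left, z up, the work surface at z = 0. Lengths are in mm, angles in rad, forces in N, time in s.
With the tool pointing down it reaches from about 400 to 875 mm from the base axis. Payload 4.4 kg.
Tool frame: the origin (TCP) lies midway between the tips of the shut fingers; the grasp point (between the pads) lies 19 mm behind it (ctrl.pinch_z is the distance from the TCP to the grasp point, in mm); z points along the fingers, y is the line along which they close (so a half turn about z gives the same grasp; the last joint's range is limited). The gripper opens to 85 mm and grips with 20 to 120 N. Pads are 22 mm wide; open, the fingers measure 114 mm over their backs; the gripper's body (76 mm by 85 mm) begins 54 mm behind the grasp point. The pads swing forward as they close: fully open they stand 13 mm farther back than shut.
Start: joints at [1.279, 0.628, 0.038, 1.517, -0.027, 0.996, -0.02], TCP at [145.554, -633.508, 210.313] pointing down, gripper open.
Joint ranges: [-3.06, 3.06], [-0.37, 2.12], [-1.25, 1.32], [0.18, 2.47], [-1.1, 4.24], [0.23, 1.98], [-2.94, 2.94]. Speed limits (rad/s): [2.57, 2.57, 3.14, 3.14, 3.14, 3.14, 3.14].

### API

Orientations are given as [roll, pitch, yaw] about the fixed x, y, z axes, in that order (R = Rz(yaw) Ry(pitch) Rx(roll)).
In Python, from cell import read_state, cams, order, ctrl gives the robot as it stands.
- The arm moves only by the tool move_arm, never from a script. Its argument "targets" is text: rows parted by semicolons, each of 7 numbers parted by spaces: the gripper's target within -1 to 1 (fully open at 1, half-way at 0, shut at -1), then the shift along the tool's x, y, z in cm, then the turn, a rotation vector about the tool's x, y, z in degrees. A call has 1 to 5 rows; each row shifts and turns the commanded pose from where the row before left it, along the tool's axes as they then stand; what a row does not reach is not made up. A row lasts 1/12 s, in which the tool goes at most 41.7 mm and 7.16 degrees, less where a joint would pass 70% of its speed; a pose out of reach is approached as far as the arm can. A call with a gripper value outside its range is refused whole. The fingers move at their own pace and stop on an object; the grip force is fixed at half the most. Time passes only in rows, so rows that do not move let the fingers close. It gives the time, the measured TCP pose, the force, the opening and the grip force at its end, in the units of the state.
- read_state(): the state, without advancing time (a new reading comes with each control period).
- cams.get_image(name): name is "side" or "top" or "wrist"; returns a dict with "color" (400x640x3 uint8, red, green, blue), "fovy" (degrees; the focal length in pixels is half the picture's height over the tangent of half this angle, whatever the lens; pixels are square), "cx", "cy" (the principal point, pixels), "rvec" (rotation vector, rad) and "tvec" (3), from world to camera coordinates, as OpenCV has them. Camera axes: x right, y down, z forward; pixel columns grow to the right and rows downward; lengths in mm; the calibration is good to about 2 mm. A picture is of the moment at which its call begins. There is no depth.
- order.finish_job(): hands the job in; it is judged then, once.
The state is a dict: "clock": time; "qpos": joint angles; "qd": joint speeds; "tau": joint torques, N m; "eef_pos": TCP position; "tool_rot": TCP orientation; "force": force on the tool from outside, world axes, zero at the start; "torque": the same for the moment, N m; "width": finger opening in mm; "gripper_force": force on a finger pad.
Only numpy, scipy, OpenCV 4.12 (cv2) and the standard library are available. Lean on these libraries where they do the work, as an engineer would, in place of code of your own. Each camera call takes 0.05 s, during which the arm holds its last target. There are 200 camera calls.

## Working session

There is one attempt and no reset: what is moved stays moved. The work goes in short steps, Python scripts to look and compute and a tool call to move; the robot and the scene stay as the last step left them, time stands still between calls to the robot, and variables do not carry over. Pictures are saved under pics/ and viewed, at most 10 in all, crops included, and the job is handed in when it is done.

Besides the shell and the picture viewer there is one more tool, called after ">>>" as name(argument=value, ...), one argument or row to a line, values as JSON. move_arm: Moves the arm, as the interface text tells. Its arguments: {"type":"object","properties":{"targets":{"type":"string"}},"required":["targets"]}

```bash
ls; mkdir -p pics; python3 - <<'E'
from cell import read_state, cams, order, ctrl
import cv2, json, numpy as np
s=read_state(); print({k:np.round(v,3).tolist() for k,v in s.items()}, ctrl.pinch_z)
for n in ["side","top"]:
    d=cams.get_image(n); cv2.imwrite(f"pics/{n}0.png",d["color"][...,::-1])
    print(n,d["fovy"],d["cx"],d["cy"],d["rvec"],d["tvec"])
E
```

```text
pics
{'clock': 0.0, 'qpos': [1.279, 0.629, 0.038, 1.518, -0.027, 0.996, -0.02], 'qd': [-0.002, 0.0, -0.001, 0.001, 0.001, 0.0, 0.001], 'tau': [-0.001, -56.34, 1.226, -19.344, 0.011, 0.011, 0.0], 'eef_pos': [145.41, -632.815, 209.383], 'tool_rot': [-3.14, 0.0, 0.226], 'force': [0.207, 0.089, 0.699], 'torque': [0.019, 0.007, 0.008], 'gripper_force': 0.0, 'width': 85.37} 18.700000000000003
side 45.417980780476825 323.5882831155249 199.5520857998186 [ 2.43558655 -0.36405326  0.14688085] [-541.44940163  124.83289306 1105.62727369]
top 49.390082142458425 318.1700804594804 193.05149022932906 [ 2.18324423 -2.11998115  0.2039886 ] [ -87.92461465  542.55248396 1029.80383408]
```

View pics/top0.png

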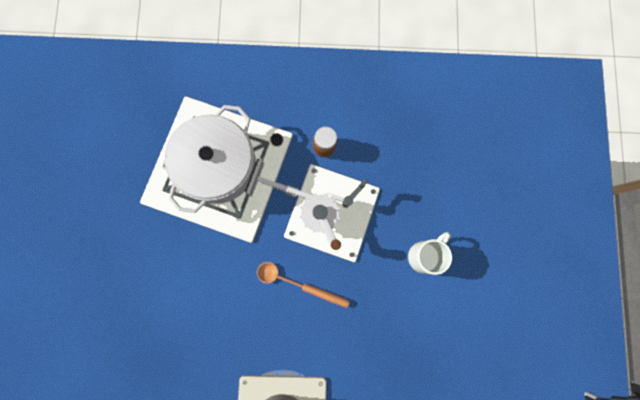

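View pics/side0.png

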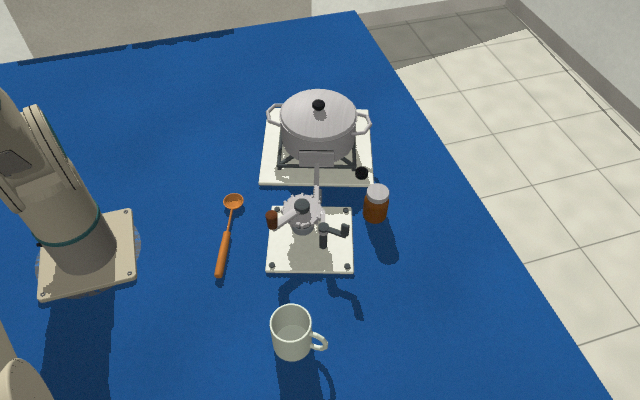

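Top view: drum axis ≈(320,212), knob ≈(336,244), tab ≈(363,184), mug (430,258), jar (325,138). Side view: knob (271,219), drum (302,206), tab (345,230). Next, an enlarged crop of both for precision.

```bash
cat > h.py <<'E'
import numpy as np, cv2
from cell import read_state, cams, order, ctrl
def cam(n):
    d=cams.get_image(n); f=200/np.tan(np.radians(d["fovy"]/2))
    d["K"]=np.array([[f,0,d["cx"]],[0,f,d["cy"]],[0,0,1.]]); return d
def proj(d,P): return cv2.projectPoints(np.atleast_2d(np.array(P,float)),d["rvec"],d["tvec"],d["K"],None)[0][:,0]
def atz(d,uv,z):
    R=cv2.Rodrigues(d["rvec"])[0]; c=-R.T@d["tvec"].ravel(); r=R.T@np.linalg.inv(d["K"])@[uv[0],uv[1],1]
    return c+r*(z-c[2])/r[2]
def crop(d,c,h,s):  # half sizes (w,h), scale
    u,v=c; return cv2.resize(d["color"][v-h[1]:v+h[1],u-h[0]:u+h[0],::-1],None,fx=s,fy=s,interpolation=cv2.INTER_CUBIC)
E
python3 - <<'E'
from h import *
t=cam("top"); s=cam("side")
a=crop(t,(330,210),(65,50),6); b=crop(s,(310,230),(65,50),6)
cv2.imwrite("pics/c1.png",a); cv2.imwrite("pics/c2.png",b)
E
```

```text
(no output)
```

View pics/c1.png

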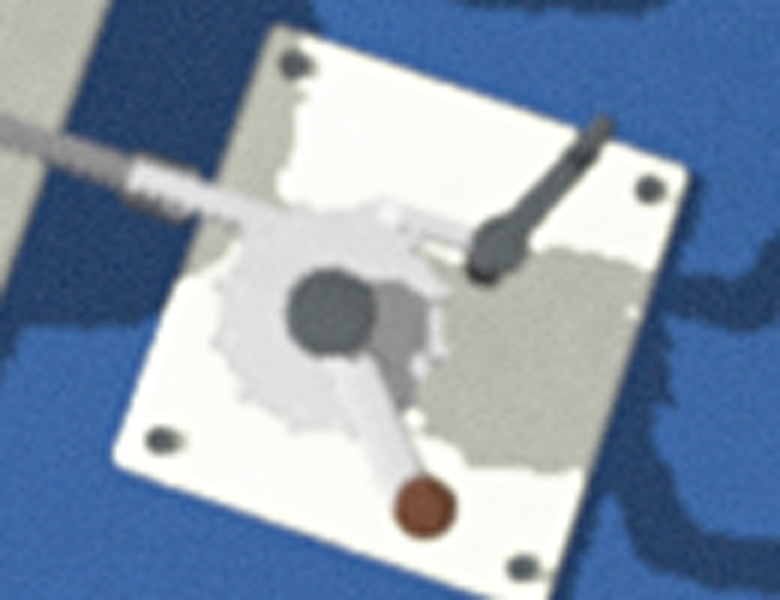

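View pics/c2.png

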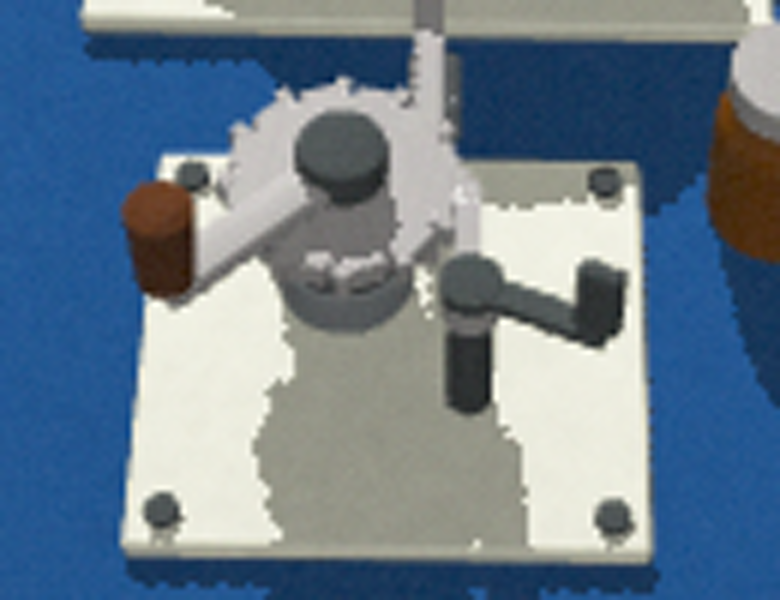

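Crop positions in full-image pixels: top knob-top (336,244.3), tab top (365.5,180.7), drum cap (320.3,212), pin cap (348.5,200). Side knob-top (271.3,213.5), tab top (345.3,224.5), drum cap (302,203.3), pin cap (323.3,226.5).

```bash
cat > fit.py <<'E'
from h import *
from scipy.optimize import least_squares
t=cam("top"); s=cam("side")
obs=[(t,[(336,244.3),(365.2,181.3),(320.3,212),(348.5,200)]),(s,[(271.3,213.5),(345.3,224.5),(302,203.3),(323.3,226.5)])]
def pts(p):
    x,y,yaw,ka,la,hd,hp=p
    W=np.array([[85*np.cos(ka),85*np.sin(ka),133],[50+50*np.cos(la),-55+50*np.sin(la),120],[0,0,hd],[50,-55,hp]])
    c,n=np.cos(yaw),np.sin(yaw); return W@np.array([[c,n,0],[-n,c,0],[0,0,1]])+[x,y,0]
f=lambda p: np.concatenate([(proj(d,pts(p))-o).ravel() for d,o in obs])
x0=[*atz(t,(320,212),100)[:2]]
best=min((least_squares(f,[*x0,yw,np.radians(140)+1.4,-.35,105,90]) for yw in np.arange(-3,3.1,1)),key=lambda r:r.cost)
p=best.x; print("winch",p[:2],np.degrees(p[2:5]),p[5:],"rms",np.round(best.fun,1)); print(np.round(pts(p),1))
for n,uv,z in [("mug",(430,256),95),("jar",(325,134),90),("potknob",(206,153),124),("spoon",(330,296),10)]: print(n,atz(t,uv,z)[:2])
E
python3 fit.py
```

```text
winch [491.99388422 -75.65375065] [-17.98704523 222.8439921  -21.59159313] [99.87716912 88.22211681] rms [-0.4  0.7 -1.1  1.1 -0.4 -0.2  0.2  0.4  0.3  0.7  0.8  0.6  0.4  0.
  0.8 -0. ]
[[ 414.9 -111.4  133. ]
 [ 561.1 -175.3  120. ]
 [ 492.   -75.7   99.9]
 [ 522.6 -143.4   88.2]]
mug [ 397.31757031 -333.79418863]
jar [682.7062213 -83.3172449]
potknob [617.11995615 190.77917439]
spoon [ 295.0381421 -108.8818928]
```

>>> move_arm(
  targets="-1 2.65 -1.85 0 0 0 0;-1 2.65 -1.85 0 0 0 0;-1 2.65 -1.85 0 0 0 0;-1 2.65 -1.85 0 0 0 0;-1 2.65 -1.85 0 0 0 0",
)

```text
clock: 0.72
eef_pos: [254.8, -512.5, 210.3]
tool_rot: [3.142, -0.0, 0.225]
force: [0.5, -0.8, 0.0]
width: 25.6
gripper_force: 0.0
```

>>> move_arm(
  targets="-1 2.65 -1.85 0 0 0 0;-1 2.65 -1.85 0 0 0 0;-1 2.65 -1.85 0 0 0 0;-1 2.65 -1.85 0 0 0 0;-1 2.65 -1.85 0 0 0 0",
)

```text
clock: 1.13
eef_pos: [363.3, -392.6, 210.5]
tool_rot: [3.141, -0.0, 0.226]
force: [-0.3, 0.3, -0.6]
width: -0.1
gripper_force: 0.0
```

>>> move_arm(
  targets="-1 2.65 -1.85 0 0 0 0;-1 2.65 -1.85 0 0 0 0;-1 2.65 -1.85 0 0 0 0;-1 2.65 -1.85 0 0 0 0;-1 2.65 -1.85 0 0 0 0",
)

```text
clock: 1.55
eef_pos: [471.8, -272.8, 210.5]
tool_rot: [3.141, -0.0, 0.226]
force: [0.8, -1.4, -0.2]
width: 0.2
gripper_force: 0.0
```

>>> move_arm(
  targets="-1 2.65 -1.85 0 0 0 0;-1 2.65 -1.85 0 0 0 0;-1 2.65 -1.85 0 0 0 0;-1 2.65 -1.85 0 0 0 0;-1 2.65 -1.85 0 0 0 0",
)

```text
clock: 1.97
eef_pos: [580.2, -152.9, 210.4]
tool_rot: [3.141, -0.0, 0.226]
force: [1.0, 0.2, 0.7]
width: 0.1
gripper_force: 0.0
```

>>> move_arm(
  targets="-1 0 0 0 0 0 -6.5;-1 0 0 0 0 0 -6.5;-1 0 0 0 0 0 -6.5;-1 0 0 0 0 0 -6.5;-1 0 0 0 0 0 -6.5",
)

```text
clock: 2.38
eef_pos: [579.3, -154.2, 210.3]
tool_rot: [3.142, 0.0, 0.799]
force: [-0.2, 0.3, -0.3]
width: -0.2
gripper_force: 0.0
```

>>> move_arm(
  targets="-1 0 0 0 0 0 -6.5;-1 0 0 0 0 0 0;-1 0 0 0 0 0 0",
)

```text
clock: 2.63
eef_pos: [579.2, -154.4, 210.3]
tool_rot: [-3.141, -0.0, 0.903]
force: [-0.3, 0.6, 0.2]
width: -0.1
gripper_force: 0.0
```

>>> move_arm(
  targets="-1 0.3 -0.1 2.9 0 0 0;-1 0 0 2.9 0 0 0;-1 0 0 2.9 0 0 0;-1 0 0 2.8 0 0 0;-1 0 0 0 0 0 0",
)

```text
clock: 3.05
eef_pos: [576.2, -150.5, 90.3]
tool_rot: [-3.133, 0.005, 0.904]
force: [-1.1, 0.4, 0.1]
width: 0.5
gripper_force: 0.0
```

>>> move_arm(
  targets="-1 -0.5 0 0 0 0 0;-1 -0.4 0 0 0 0 0;-1 -0.4 0 0 0 0 0;-1 -0.2 0 0 0 0 0;-1 0 0 0 0 0 0",
)

```text
clock: 3.47
eef_pos: [571.8, -164.3, 97.0]
tool_rot: [3.139, -0.001, 0.905]
force: [-0.3, -0.8, 1.2]
width: -0.2
gripper_force: 0.1
```

>>> move_arm(
  targets="-1 -0.53 0.14 0 0 0 6;-1 -0.53 0.14 0 0 0 6;-1 -0.53 0.14 0 0 0 6;-1 -0.53 0.14 0 0 0 6;-1 -0.53 0.14 0 0 0 6",
)

```text
clock: 3.88
eef_pos: [557.4, -184.2, 96.7]
tool_rot: [3.141, -0.004, 0.378]
force: [1.2, 2.7, 1.7]
width: -0.1
gripper_force: 1.5
```

>>> move_arm(
  targets="-1 -0.53 0.14 0 0 0 6;-1 -0.53 0.14 0 0 0 6;-1 -0.4 0.1 0 0 0 4.5;-1 0 0 0 0 0 0",
)

```text
clock: 4.22
eef_pos: [543.9, -192.5, 96.7]
tool_rot: [3.141, -0.003, 0.093]
force: [1.3, 2.0, 2.6]
width: -0.0
gripper_force: 1.5
```

```bash
python3 - <<'E'
from h import *
t=cam("top"); s=cam("side"); print(read_state()["force"])
cv2.imwrite("pics/d1.png",np.vstack([crop(t,(330,210),(70,42),7),crop(s,(310,215),(70,42),7)])[:, :][::1])
im=cv2.imread("pics/d1.png"); cv2.imwrite("pics/d1.png",cv2.resize(im,None,fx=.5,fy=.5,interpolation=cv2.INTER_AREA))
E
```

```text
[0.78705202 1.82954183 5.68005622]
```

View pics/d1.png

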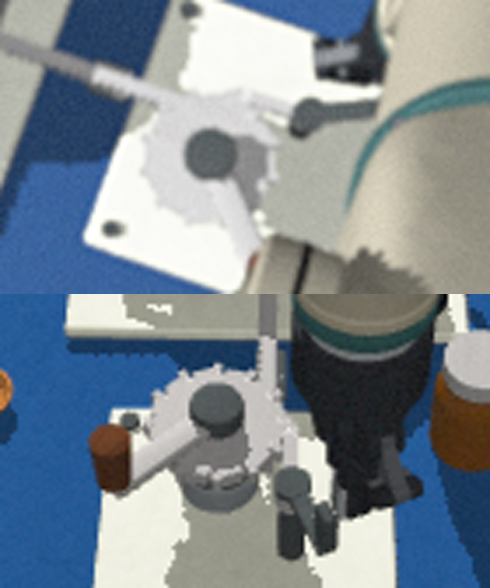

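Lever visibly thrown nearly over (tab at ≈(325,530) in the picture, against the finger). Push on to the stop.

>>> move_arm(
  targets="-1 -0.35 0.1 0 0 0 4;-1 -0.3 0.05 0 0 0 2;-1 0 0 0 0 0 0",
)

```text
clock: 4.57
eef_pos: [538.5, -194.5, 96.5]
tool_rot: [3.141, -0.005, -0.009]
force: [3.3, 2.5, 5.5]
width: 0.3
gripper_force: 3.2
```

>>> move_arm(
  targets="-1 -0.2 0 0 0 0 0;-1 -0.1 0 0 0 0 0;-1 0 0 0 0 0 0",
)

```text
clock: 4.82
eef_pos: [538.2, -194.5, 96.8]
tool_rot: [3.141, -0.01, -0.007]
force: [8.7, 1.7, 2.1]
width: 0.3
gripper_force: 3.9
```

>>> move_arm(
  targets="-1 0.6 0 0 0 0 0;-1 0.6 0 0 0 0 0;-1 0 0 -3.5 0 0 0;0 0 0 -3.5 0 0 0;1 0 0 -3 0 0 0",
)

```text
clock: 5.23
eef_pos: [544.0, -195.6, 196.0]
tool_rot: [3.141, 0.003, -0.01]
force: [0.8, 0.1, 0.2]
width: 23.4
gripper_force: 0.0
```

>>> move_arm(
  targets="1 -3 -1.7 0 0 0 0;1 -3 -1.7 0 0 0 0;1 -3 -1.7 0 0 0 0;1 -3 -1.7 0 0 0 0;1 -1.5 -1.5 0 0 0 0",
)

```text
clock: 5.65
eef_pos: [405.3, -110.1, 194.6]
tool_rot: [-3.141, 0.006, -0.011]
force: [0.4, -0.8, -0.3]
width: 83.2
gripper_force: 0.0
```

>>> move_arm(
  targets="1 0 0 0 0 0 0;1 0 0 0 0 0 0",
)

```text
clock: 5.82
eef_pos: [409.8, -110.5, 195.3]
tool_rot: [3.141, 0.002, -0.008]
force: [0.9, -0.2, 0.3]
width: 85.2
gripper_force: 0.0
```

```bash
python3 - <<'E'
from h import *
print(read_state()["eef_pos"],read_state()["force"])
w=cam("wrist"); s=cam("side"); cv2.imwrite("pics/w1.png",np.hstack([cv2.resize(w["color"][...,::-1],(480,300)),cv2.resize(s["color"][130:330,200:400,::-1],(300,300))]))
print(proj(w,[[414.9,-111.4,133],[492,-75.7,100]]),proj(s,[[414.9,-111.4,133]]))
E
```

```text
[ 409.84937516 -110.45812867  195.25877203] [ 0.92836429 -0.24008137  0.28919522]
[[316.96737518 204.30795885]
 [272.90120222 103.88257661]] [[271.65657025 214.20834677]]
```

View pics/w1.png

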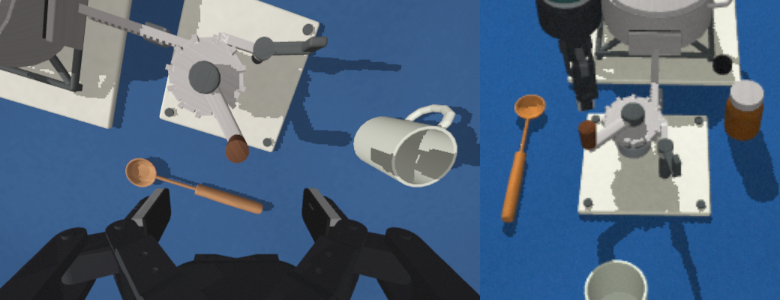

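Wrist view: knob at ≈(237,148) of the half-picture (full (316,198)), drum cap (272,99), mug and spoon clear; side view shows the knob at its old place and the lever over. Checking the knob's outline against the projection.

```bash
cat > knob.py <<'E'
from h import *
from scipy.optimize import least_squares
from scipy.spatial import ConvexHull
def blob(d,guess,r=35):
    h=cv2.cvtColor(d["color"],cv2.COLOR_RGB2HSV); m=((h[...,0]<14)|(h[...,0]>172))&(h[...,1]>90)&(h[...,2]>35)
    n,l,st,c=cv2.connectedComponentsWithStats(m.astype(np.uint8))
    k=min(range(1,n),key=lambda i: np.hypot(*(c[i]-guess))+(1e4 if st[i,4]<25 else 0)); return st[k],c[k]
def cyl(x,y):
    a=np.arange(0,6.28,.2); return np.array([[x+12*np.cos(i),y+12*np.sin(i),z] for i in a for z in(91,133)])
def bb(d,x,y):
    p=proj(d,cyl(x,y)); return np.array([*p.min(0),*p.max(0)])
if __name__=="__main__":
    for n in ("wrist","side","top"):
        d=cam(n); g=proj(d,[[414.9,-111.4,112]])[0]; st,c=blob(d,g)
        print(n,st,np.round(c,1),"pred bbox",np.round(bb(d,414.9,-111.4),1), "cam",-cv2.Rodrigues(d["rvec"])[0].T@d["tvec"].ravel())
        o=np.array([st[0],st[1],st[0]+st[2],st[1]+st[3]])
        print(least_squares(lambda q: bb(d,*q)-o,[414.9,-111.4]).x)
E
python3 knob.py
```

```text
wrist [300 182  30  37 860] [314.4 200.8] pred bbox [300.5 181.  330.7 220.9] cam [ 482.40056164 -111.21139806  358.38566914]
[ 415.38965447 -110.90842396]
side [266 210  11  20 168] [271.5 218.9] pred bbox [266.  209.8 278.5 230.3] cam [ 327.13774498 -732.40701198  942.1906594 ]
[ 413.38969397 -110.81401499]
top [258 263  53  29 315] [275.6 275.8] pred bbox [329.1 239.6 341.  250.9] cam [ 373.93269337  -42.59795872 1104.9658941 ]
[339.97498294   0.87819834]
```

Knob confirmed at (415, −111). Descend and grip.

>>> move_arm(
  targets="1 0.5 0 2 0 0 0;1 0 0 3 0 0 0;1 0 0 3 0 0 0;1 0 0 1.8 0 0 0;1 0 0 0 0 0 0",
)

```text
clock: 6.48
eef_pos: [413.9, -110.6, 94.2]
tool_rot: [-3.141, 0.007, -0.01]
force: [-0.0, -0.0, -0.4]
width: 85.2
gripper_force: 0.0
```

>>> move_arm(
  targets="1 0 0 0 0 0 0;1 0 0 0 0 0 0",
)

```text
clock: 6.65
eef_pos: [416.8, -111.2, 97.9]
tool_rot: [3.141, -0.001, -0.01]
force: [0.4, -0.4, -0.3]
width: 85.4
gripper_force: 0.0
```

>>> move_arm(
  targets="-1 0 0 0.1 0 0 0;-1 0 0 0 0 0 0;-1 0 0 0 0 0 0;-1 0 0 0 0 0 0;-1 0 0 0 0 0 0",
)

```text
clock: 7.07
eef_pos: [416.3, -110.7, 96.7]
tool_rot: [3.141, -0.001, -0.01]
force: [0.8, 0.4, 0.1]
width: 25.5
gripper_force: 0.0
```

>>> move_arm(
  targets="-1 0 0 0 0 0 0;-1 0 0 0 0 0 0;-1 0 0 0 0 0 0;-1 0 0 0 0 0 0",
)

```text
clock: 7.4
eef_pos: [416.3, -110.8, 96.9]
tool_rot: [3.141, -0.001, -0.01]
force: [-1.4, 0.4, 6.2]
width: 21.4
gripper_force: 58.4
```

>>> move_arm(
  targets="-1 0.08 0.17 0 0 0 0;-1 0.08 0.17 0 0 0 0;-1 0.09 0.16 0 0 0 0;-1 0.09 0.16 0 0 0 0;-1 0 0 0 0 0 0",
)

```text
clock: 7.82
eef_pos: [420.0, -117.9, 96.9]
tool_rot: [3.141, -0.001, -0.01]
force: [-0.9, -1.2, 7.1]
width: 21.4
gripper_force: 58.5
```

>>> move_arm(
  targets="-1 0.06 0.1 0 0 0 0;-1 0.06 0.1 0 0 0 0;-1 0.06 0.1 0 0 0 0;-1 0 0 0 0 0 0;-1 0 0 0 0 0 0",
)

```text
clock: 8.23
eef_pos: [421.7, -120.7, 96.9]
tool_rot: [3.141, -0.001, -0.01]
force: [-0.1, -0.6, 4.8]
width: 21.8
gripper_force: 58.5
```

>>> move_arm(
  targets="-1 0.03 0.04 0 0 0 0;-1 0.03 0.04 0 0 0 0;-1 0 0 0 0 0 0",
)

```text
clock: 8.48
eef_pos: [422.0, -121.3, 96.9]
tool_rot: [3.141, -0.001, -0.01]
force: [-0.5, 0.1, 6.1]
width: 21.4
gripper_force: 58.5
```

```bash
cat > st.py <<'E'
from h import *
s=read_state(); e=s["eef_pos"]; v=e[:2]-[492,-75.7]; a=np.arctan2(v[1],v[0])%(2*np.pi)
F=s["force"]; print(np.round(e,2),"ang",round(np.degrees(a),2),"r",round(np.hypot(*v),1),"Ft",round(F[:2]@[-np.sin(a),np.cos(a)],2),"Fr",round(F[:2]@[np.cos(a),np.sin(a)],2),np.round(F,1),s["clock"])
E
python3 st.py
```

```text
[ 422.04 -121.26   96.89] ang 213.07 r 83.5 Ft -0.32 Fr 0.33 [-0.5  0.1  6.1] 8.4833
```

>>> move_arm(
  targets="-1 0.03 0.04 0 0 0 0;-1 0 0 0 0 0 0",
)

```text
clock: 8.65
eef_pos: [422.1, -121.4, 96.9]
tool_rot: [-3.141, -0.001, -0.01]
force: [-1.9, 0.7, 6.0]
width: 21.7
gripper_force: 58.5
```

```bash
python3 st.py
```

```text
[ 422.15 -121.4    96.9 ] ang 213.19 r 83.5 Ft -1.64 Fr 1.18 [-1.9  0.7  6. ] 8.65
```

>>> move_arm(
  targets="-1 0.03 0.04 0 0 0 0;-1 0 0 0 0 0 0",
)

```text
clock: 8.82
eef_pos: [422.2, -121.5, 96.9]
tool_rot: [-3.141, 0.0, -0.01]
force: [-1.8, 1.6, 7.4]
width: 21.2
gripper_force: 58.6
```

```bash
python3 st.py
```

```text
[ 422.18 -121.52   96.88] ang 213.27 r 83.5 Ft -2.3 Fr 0.61 [-1.8  1.6  7.4] 8.8167
```

>>> move_arm(
  targets="-1 0.03 0.04 0 0 0 0;-1 0 0 0 0 0 0;-1 0 0 0 0 0 0",
)

```text
clock: 9.07
eef_pos: [422.3, -121.7, 96.9]
tool_rot: [-3.141, 0.0, -0.009]
force: [-1.0, 1.9, 8.1]
width: 21.3
gripper_force: 58.6
```

```bash
python3 st.py
```

```text
[ 422.27 -121.66   96.87] ang 213.39 r 83.5 Ft -2.18 Fr -0.24 [-1.   1.9  8.1] 9.0667
```

>>> move_arm(
  targets="-1 0.03 0.04 0 0 0 0;-1 0 0 0 0 0 0;-1 0 0 0 0 0 0",
)

```text
clock: 9.32
eef_pos: [422.4, -121.8, 96.9]
tool_rot: [-3.14, 0.001, -0.009]
force: [-2.1, 3.2, 8.8]
width: 21.6
gripper_force: 58.6
```

```bash
python3 st.py
```

```text
[ 422.36 -121.83   96.86] ang 213.52 r 83.5 Ft -3.8 Fr 0.02 [-2.1  3.2  8.8] 9.3167
```

>>> move_arm(
  targets="-1 0.03 0.04 0 0 0 0;-1 0 0 0 0 0 0;-1 0 0 0 0 0 0",
)

```text
clock: 9.57
eef_pos: [422.4, -122.0, 96.8]
tool_rot: [-3.14, 0.001, -0.009]
force: [-1.4, 2.3, 9.0]
width: 21.7
gripper_force: 58.6
```

```bash
python3 st.py; python3 - <<'E'
from h import *
t=cam("top"); s=cam("side"); cv2.imwrite("pics/e1.png",np.hstack([crop(t,(335,205),(40,40),8)[:, :400],crop(s,(315,220),(40,40),8)[:,:]])[:, :800])
w=cam("wrist"); im=cv2.imread("pics/e1.png"); cv2.imwrite("pics/e1.png",cv2.resize(np.hstack([crop(t,(335,205),(40,40),8),crop(s,(315,220),(40,40),8)]),(800,400)))
E
```

```text
[ 422.44 -121.98   96.85] ang 213.64 r 83.5 Ft -2.65 Fr -0.09 [-1.4  2.3  9. ] 9.5667
```

View pics/e1.png

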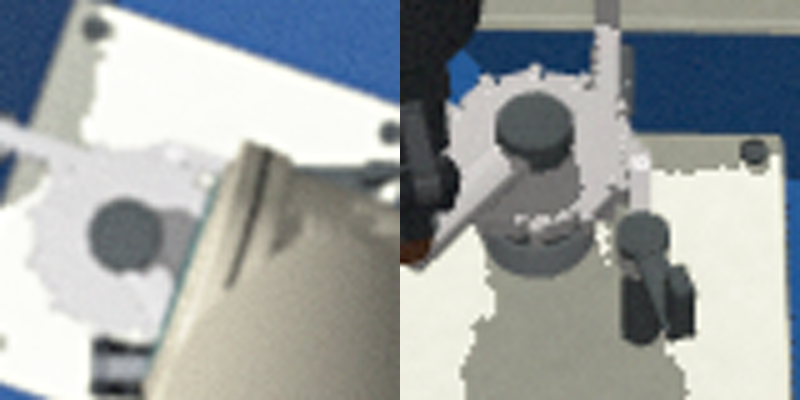

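Pawl still in the wheel (side crop, nose ≈(637,158)); lever clearly over. I'll keep winding in small steps and track the nose numerically.

```bash
cat > pw.py <<'E'
import sys
from h import *
exec(open("st.py").read().split("\n",1)[1])
d=cam("side"); P=d["color"][203:228,312:335].astype(float)
try: R=np.load("ref.npy"); D=np.abs(P-R).mean(2); print("diff mean",D.mean().round(2),"n>40",(D>40).sum())
except FileNotFoundError: np.save("ref.npy",P)
E
python3 pw.py; python3 pw.py
```

```text
[ 422.41 -122.01   96.83] ang 213.64 r 83.6 Ft -3.06 Fr 0.13 [-1.8  2.5  9.3] 9.7167
[ 422.44 -121.99   96.84] ang 213.64 r 83.5 Ft -3.57 Fr 0.6 [-2.5  2.6  7.9] 9.7667
diff mean 1.88 n>40 0
```

>>> move_arm(
  targets="-1 0.03 0.04 0 0 0 0;-1 0.03 0.04 0 0 0 0;-1 0 0 0 0 0 0",
)

```text
clock: 10.07
eef_pos: [422.7, -122.5, 96.8]
tool_rot: [-3.14, 0.002, -0.009]
force: [-2.8, 3.7, 9.3]
width: 21.7
gripper_force: 58.7
```

```bash
python3 pw.py
```

```text
[ 422.69 -122.46   96.81] ang 214.01 r 83.6 Ft -4.67 Fr 0.29 [-2.8  3.7  9.3] 10.0667
diff mean 3.57 n>40 5
```

>>> move_arm(
  targets="-1 0.03 0.04 0 0 0 0;-1 0.03 0.04 0 0 0 0;-1 0 0 0 0 0 0",
)

```text
clock: 10.37
eef_pos: [422.8, -122.6, 96.8]
tool_rot: [-3.139, 0.003, -0.009]
force: [-3.9, 5.0, 10.2]
width: 21.4
gripper_force: 58.8
```

```bash
python3 pw.py
```

```text
[ 422.78 -122.64   96.77] ang 214.14 r 83.6 Ft -6.38 Fr 0.43 [-3.9  5.  10.2] 10.3667
diff mean 4.02 n>40 10
```

>>> move_arm(
  targets="-1 0.03 0.04 0 0 0 0;-1 0 0 0 0 0 0;-1 0 0 0 0 0 0",
)

```text
clock: 10.67
eef_pos: [422.8, -122.7, 96.8]
tool_rot: [-3.138, 0.004, -0.008]
force: [-4.6, 6.2, 11.6]
width: 21.6
gripper_force: 58.8
```

```bash
python3 pw.py; python3 - <<'E'
from h import *
t=cam("top"); s=cam("side"); cv2.imwrite("pics/e2.png",cv2.resize(np.hstack([crop(t,(335,205),(40,40),8),crop(s,(315,220),(40,40),8)]),(800,400)))
E
```

```text
[ 422.8  -122.71   96.77] ang 214.19 r 83.7 Ft -7.74 Fr 0.35 [-4.6  6.2 11.6] 10.6667
diff mean 4.2 n>40 10
```

View pics/e2.png

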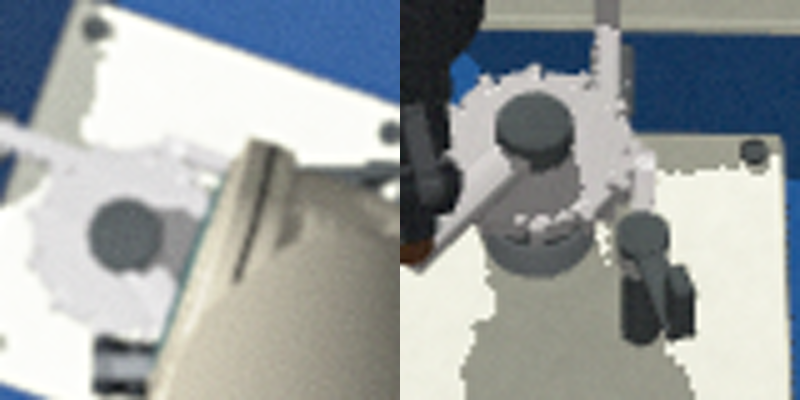

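Pawl nose still by the wheel (side ≈(640,160)), barely shifted; not sprung yet. Continue.

>>> move_arm(
  targets="-1 0.03 0.04 0 0 0 0;-1 0 0 0 0 0 0;-1 0 0 0 0 0 0",
)

```text
clock: 11.07
eef_pos: [422.9, -122.8, 96.7]
tool_rot: [-3.138, 0.004, -0.008]
force: [-4.3, 6.9, 11.5]
width: 21.4
gripper_force: 58.9
```

```bash
python3 pw.py
```

```text
[ 422.86 -122.84   96.74] ang 214.29 r 83.7 Ft -8.09 Fr -0.37 [-4.3  6.9 11.5] 11.0667
diff mean 4.64 n>40 14
```

>>> move_arm(
  targets="-1 0.02 0.02 0 0 0 0;-1 0 0 0 0 0 0;-1 0 0 0 0 0 0",
)

```text
clock: 11.37
eef_pos: [422.9, -123.0, 96.7]
tool_rot: [-3.138, 0.004, -0.008]
force: [-5.0, 6.3, 12.5]
width: 21.5
gripper_force: 58.9
```

```bash
python3 pw.py
```

```text
[ 422.93 -122.97   96.75] ang 214.38 r 83.7 Ft -8.08 Fr 0.58 [-5.   6.3 12.5] 11.3667
diff mean 5.08 n>40 14
```

>>> move_arm(
  targets="-1 0.02 0.03 0 0 0 0;-1 0 0 0 0 0 0;-1 0 0 0 0 0 0",
)

```text
clock: 11.67
eef_pos: [423.1, -123.3, 96.7]
tool_rot: [-3.138, 0.004, -0.008]
force: [-3.3, 7.1, 12.7]
width: 21.6
gripper_force: 58.9
```

```bash
python3 pw.py
```

```text
[ 423.13 -123.25   96.74] ang 214.62 r 83.7 Ft -7.67 Fr -1.32 [-3.3  7.1 12.7] 11.6667
diff mean 7.28 n>40 29
```

>>> move_arm(
  targets="-1 0.02 0.03 0 0 0 0;-1 0 0 0 0 0 0;-1 0 0 0 0 0 0",
)

```text
clock: 11.97
eef_pos: [423.2, -123.4, 96.7]
tool_rot: [-3.138, 0.004, -0.008]
force: [-4.1, 6.6, 12.0]
width: 21.9
gripper_force: 58.9
```

```bash
python3 pw.py; python3 - <<'E'
import numpy as np
from h import *
d=cam("side"); R=np.load("ref.npy"); P=d["color"][203:228,312:335].astype(float)
D=(P-R).mean(2)
for r in D[:16]: print(' '.join('%4d'%v for v in r))
E
```

```text
[ 423.25 -123.43   96.75] ang 214.77 r 83.7 Ft -7.78 Fr -0.38 [-4.1  6.6 12. ] 11.9667
diff mean 16.46 n>40 101
   2   -2    3    0    4   -5   37    2   -3   -1    0   -2    4   -4    4    0   -4    3   -1    8   -1   -5    0
  -2   -1    3   -1    0   -1    2    0   -7   -1    3    4   -1   -3   -1    0    4   -1    6    3   -1    1    4
  -4    0    2    3   -2    2    3    1   -1    3   -6    0    2    0   -4    6    1   -4   -4    0    0    0   -1
   0    0    0    0    0   -1    1    1    0   -2    0    0    4   -1   -1    0    5    0    2    0    2    3    1
   0    0    0    0    1    0    5    0   -1   20   11    0    0   -1    0    1   -1   -5    2    1    0   -1    0
   0    2    0    2    0    3    2    2    2    0   -2    1    1    0    0    3   -1    1    0    2    3    1    2
   4    1    0   -2    1    0    0  -35  -39  -36  -38  -13   -7    0   -1    2   -2    1   -2    1   -1    3    1
  -4   -2   -1    0    0    1   -1    0  -36  -76  -84  -53  -41   -1    2    0    1    1   19   12    0   -1    3
   0   -1    1    0    1    1    0    1    6  -97  -82  -87  -50  -1
[... 151 characters left out ...]
   35   37
   1    0    1   -1    1    3    1    0  -21 -100  -80  -78  -62  -17    0    0   18   36   73   84   86   72   22
   1    2    0    0    3    2   -1    0   12  -57  -45   32  -36    6    0    1   -6   54   -3   65   77   75 -100
   0    1    1    0    0    1   -2   -2   11  -43  -48   37   41    8    0    0  -88  -44  -38  -20  -38  -61 -131
   0    0    1    1  -20  -23   -1   -1    3  -45  -46  -37   39    9    0    1  -60  -46  -42  -43  -45 -106 -105
   1    2    0   -2   19   16  -23  -21   -1  -62  -47   36   42    9    2  -12  -44  -42  -44  -42  -87 -136  -34
   1    2   -1   -1    0   23    0    0   -2  -68  -43   34   43    8   -6  -37  -41  -44  -45  -65 -132 -108   -5
```

Pawl sprung clear: the nose jumped about 9 px (≈20 mm) outwards. Now computing the ease-back rows.

```bash
python3 - <<'E'
import numpy as np
a=214.8; y=-.008; out=[]
for i,s in enumerate([2,3]+[3.4]*24):
    b=a-s; d=85*(np.array([np.cos(np.radians(b)),np.sin(np.radians(b))])-[np.cos(np.radians(a)),np.sin(np.radians(a))]); a=b
    out.append("-1 %.2f %.2f 0 0 0 0"%((d[0]*np.cos(y)+d[1]*np.sin(y))/10,(d[0]*np.sin(y)-d[1]*np.cos(y))/10))
    if i%5==4: print(round(a,1),';'.join(out)); out=[]
print(a,out)
E
```

```text
199.6 -1 -0.17 -0.25 0 0 0 0;-1 -0.23 -0.38 0 0 0 0;-1 -0.24 -0.44 0 0 0 0;-1 -0.21 -0.46 0 0 0 0;-1 -0.19 -0.47 0 0 0 0
182.6 -1 -0.16 -0.48 0 0 0 0;-1 -0.13 -0.49 0 0 0 0;-1 -0.10 -0.49 0 0 0 0;-1 -0.07 -0.50 0 0 0 0;-1 -0.04 -0.50 0 0 0 0
165.6 -1 -0.01 -0.50 0 0 0 0;-1 0.02 -0.50 0 0 0 0;-1 0.05 -0.50 0 0 0 0;-1 0.08 -0.50 0 0 0 0;-1 0.11 -0.49 0 0 0 0
148.6 -1 0.14 -0.49 0 0 0 0;-1 0.16 -0.48 0 0 0 0;-1 0.19 -0.47 0 0 0 0;-1 0.22 -0.45 0 0 0 0;-1 0.25 -0.44 0 0 0 0
131.6 -1 0.27 -0.42 0 0 0 0;-1 0.30 -0.41 0 0 0 0;-1 0.32 -0.39 0 0 0 0;-1 0.34 -0.37 0 0 0 0;-1 0.36 -0.35 0 0 0 0
128.19999999999987 ['-1 0.38 -0.33 0 0 0 0']
```

>>> move_arm(
  targets="-1 -0.17 -0.25 0 0 0 0;-1 -0.23 -0.38 0 0 0 0;-1 -0.24 -0.44 0 0 0 0;-1 -0.21 -0.46 0 0 0 0;-1 -0.19 -0.47 0 0 0 0",
)

```text
clock: 12.48
eef_pos: [413.6, -104.8, 96.8]
tool_rot: [-3.14, 0.003, -0.009]
force: [-3.3, 3.5, 10.5]
width: 21.4
gripper_force: 58.8
```

```bash
python3 st.py
```

```text
[ 413.6  -104.79   96.8 ] ang 200.36 r 83.6 Ft -4.44 Fr 1.85 [-3.3  3.5 10.5] 12.4833
```

>>> move_arm(
  targets="-1 -0.16 -0.48 0 0 0 0;-1 -0.13 -0.49 0 0 0 0;-1 -0.10 -0.49 0 0 0 0;-1 -0.07 -0.50 0 0 0 0;-1 -0.04 -0.50 0 0 0 0",
)

```text
clock: 12.9
eef_pos: [408.4, -80.1, 96.8]
tool_rot: [-3.14, 0.004, -0.009]
force: [-4.2, 3.5, 11.4]
width: 21.6
gripper_force: 58.9
```

```bash
python3 st.py
```

```text
[408.37 -80.06  96.78] ang 182.98 r 83.7 Ft -3.76 Fr 4.03 [-4.2  3.5 11.4] 12.9
```

>>> move_arm(
  targets="-1 -0.03 -0.50 0 0 0 0;-1 0.01 -0.50 0 0 0 0;-1 0.04 -0.50 0 0 0 0;-1 0.07 -0.50 0 0 0 0;-1 0.10 -0.49 0 0 0 0",
)

```text
clock: 13.32
eef_pos: [410.6, -54.9, 96.8]
tool_rot: [-3.139, 0.004, -0.009]
force: [-4.1, 5.3, 11.7]
width: 21.2
gripper_force: 58.9
```

```bash
python3 st.py
```

```text
[410.61 -54.9   96.8 ] ang 165.66 r 84.0 Ft -4.09 Fr 5.27 [-4.1  5.3 11.7] 13.3167
```

>>> move_arm(
  targets="-1 0.13 -0.49 0 0 0 0;-1 0.16 -0.48 0 0 0 0;-1 0.19 -0.47 0 0 0 0;-1 0.22 -0.45 0 0 0 0;-1 0.24 -0.44 0 0 0 0",
)

```text
clock: 13.73
eef_pos: [420.4, -31.2, 96.8]
tool_rot: [-3.139, 0.004, -0.008]
force: [-3.8, 5.7, 11.4]
width: 21.5
gripper_force: 58.9
```

```bash
python3 st.py
```

```text
[420.35 -31.23  96.82] ang 148.18 r 84.3 Ft -2.81 Fr 6.2 [-3.8  5.7 11.4] 13.7333
```

>>> move_arm(
  targets="-1 0.26 -0.43 0 0 0 0;-1 0.28 -0.42 0 0 0 0;-1 0.30 -0.39 0 0 0 0;-1 0 0 0 0 0 0",
)

```text
clock: 14.07
eef_pos: [430.6, -17.6, 96.9]
tool_rot: [-3.138, 0.001, -0.006]
force: [-2.4, 8.2, 8.6]
width: 21.4
gripper_force: 58.6
```

```bash
python3 st.py
```

```text
[430.62 -17.58  96.88] ang 136.56 r 84.5 Ft -4.29 Fr 7.39 [-2.4  8.2  8.6] 14.0667
```

>>> move_arm(
  targets="-1 0.2 -0.23 0 0 0 0;-1 0.2 -0.22 0 0 0 0;-1 0.2 -0.2 0 0 0 0;-1 0 0 0 0 0 0",
)

```text
clock: 14.4
eef_pos: [435.6, -12.5, 96.9]
tool_rot: [-3.139, 0.003, -0.008]
force: [-4.1, 4.7, 11.1]
width: 21.6
gripper_force: 58.9
```

```bash
python3 st.py
```

```text
[435.59 -12.5   96.85] ang 131.75 r 84.7 Ft -0.07 Fr 6.28 [-4.1  4.7 11.1] 14.4
```

>>> move_arm(
  targets="-1 0.06 -0.12 0 0 0 0;-1 0.06 -0.12 0 0 0 0;-1 0 0 0 0 0 0",
)

```text
clock: 14.65
eef_pos: [437.3, -10.9, 96.9]
tool_rot: [-3.14, 0.002, -0.009]
force: [-2.9, 4.5, 9.1]
width: 21.4
gripper_force: 58.8
```

```bash
python3 st.py; python3 - <<'E'
from h import *
s=cam("side"); cv2.imwrite("pics/f1.png",crop(s,(315,180),(75,60),5))
E
```

```text
[437.26 -10.94  96.88] ang 130.21 r 84.8 Ft -0.72 Fr 5.33 [-2.9  4.5  9.1] 14.65
```

View pics/f1.png

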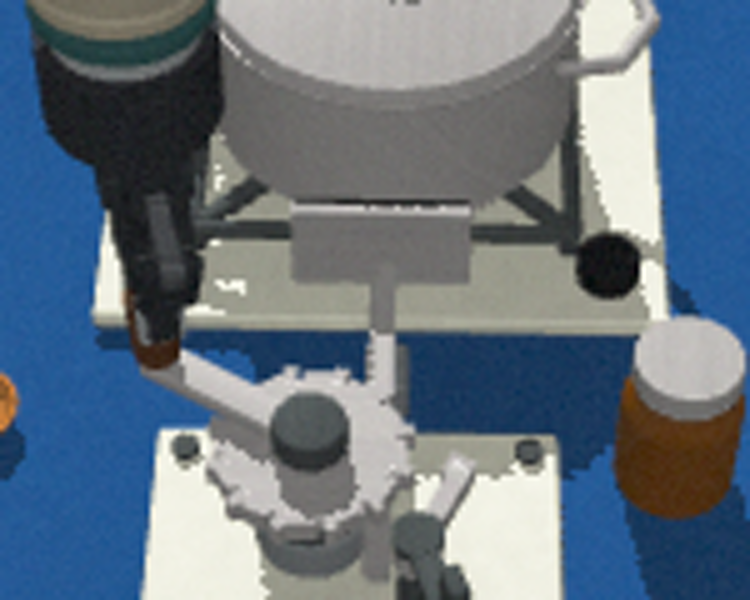

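Jaw is back (≈(380,240) in the crop), pawl clear at (455,475), tangential force gone: drum home. Let go and rise.

>>> move_arm(
  targets="-0.3 0 0 0 0 0 0;0 0 0 0 0 0 0;0.5 0 0 0 0 0 0;1 0 0 0 0 0 0;1 0 0 0 0 0 0",
)

```text
clock: 15.12
eef_pos: [438.3, -12.6, 96.3]
tool_rot: [3.141, -0.0, -0.01]
force: [0.6, -0.5, 0.2]
width: 76.7
gripper_force: 0.0
```

>>> move_arm(
  targets="1 0 0 0 0 0 0;1 0 0 -2 0 0 0;1 0 0 -3 0 0 0;1 0 0 -3 0 0 0;1 0 0 -3 0 0 0",
)

```text
clock: 15.53
eef_pos: [437.7, -12.6, 207.4]
tool_rot: [3.141, 0.001, -0.01]
force: [-0.4, -0.4, -0.4]
width: 85.5
gripper_force: 0.0
```

>>> move_arm(
  targets="1 -1 1 -2 0 0 0;1 0 4 0 0 0 0;1 0 4 0 0 0 0;1 0 4 0 0 0 0;1 0 4 0 0 0 0",
)

```text
clock: 15.95
eef_pos: [426.2, -183.9, 226.7]
tool_rot: [3.142, -0.001, -0.009]
force: [1.0, -0.7, 0.1]
width: 85.3
gripper_force: 0.0
```

```bash
python3 st.py; python3 - <<'E'
from h import *
s=cam("side"); t=cam("top"); a=crop(s,(315,180),(75,60),5); b=cv2.imread("pics/f1.png")
d=cv2.absdiff(a,b).mean(2)[190:,270:490]; print("change at jaw/wheel/pawl",d.mean(), (d>40).sum())
cv2.imwrite("pics/g1.png",np.hstack([cv2.resize(s["color"][60:360,180:480,::-1],(400,400)),cv2.resize(t["color"][80:310,130:360,::-1],(400,400))]))
E
```

```text
[ 426.22 -183.85  226.66] ang 238.69 r 126.6 Ft 1.21 Fr 0.04 [ 1.  -0.7  0.1] 15.95
change at jaw/wheel/pawl 3.760417590539542 1461
```

View pics/g1.png

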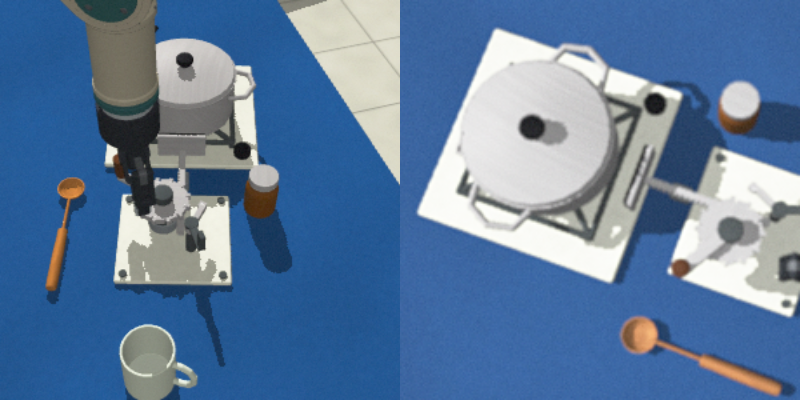

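The pot stands in place, the jaw is well clear, the pawl is out, the knob is at rest, and the bystanders are untouched. Handing in.

```bash
python3 -c "
from h import *
print(order.finish_job())"
```

```text
the job is handed in; nothing more can be done
None
```

The job is handed in after about 16 s of the 64 s: the lever went right over, the pawl sprang clear after roughly 0.03 rad of winding, and I eased the crank back to the home stop under grip and let go; the last images show the jaw well clear and the pot and other things still in place (no verdict was returned).

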